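Hang the mug on the hooked arm under the desk shelf

ROBOT

A 6-joint arm with a two-finger parallel gripper is mounted at the origin on the work surface. World frame = base frame: x ahead of the robot, y to its left, z up, the work surface at z = 0. Lengths are in mm, angles in rad, forces in N, time in s.
With the tool pointing down it reaches from about 300 to 775 mm from the base axis. Payload 14.6 kg.
Tool frame: the origin (TCP) lies on the centre line of the jaws, within the pads' length; the fingertips stand 11 mm ahead of it and the grasp point (between the pads) lies 8 mm behind it; x points along the fingers, y is the direction in which the jaws open and shut, and the axes are right-handed (so a half turn about x gives the same grasp; the last joint's range is limited). The gripper opens to 94 mm and grips with 3 to 60 N. Pads are 16 mm wide; open, the fingers measure 119 mm over their backs; the gripper's body (75 mm by 177 mm) begins 78 mm behind the grasp point.
Start: joints at [-1.275, 0.3, 1.521, -0, 1.321, -0.067], TCP at [195.184, -514.191, 216.446] pointing down, gripper open.
Joint ranges: [-3.03, 3.03], [-0.79, 2.21], [0.23, 2.52], [-1.04, 4.18], [0, 3.07], [-2.55, 2.55]. Speed limits (rad/s): [2.22, 2.22, 2.57, 3.14, 3.14, 3.14].

INTERFACE

Orientations are given as [roll, pitch, yaw] about the fixed x, y, z axes, in that order (R = Rz(yaw) Ry(pitch) Rx(roll)).
In Python, from cell import manip gives the robot as it stands.
- The arm moves only by the shell command python3 -m handwheel 'ROWS' [OPENING] [FORCE]. ROWS is JSON, a list of rows, each a list of 2 entries, a list of its own where there are three numbers: the shift along the tool's x, y, z in mm, then the turn about the tool's x in rad. In form: [[[x, y, z], spin], ...]. A call has exactly 10 rows; each row shifts and turns the commanded pose from where the row before left it, along the tool's axes as they then stand; what a row does not reach is not made up. A row lasts 1/8 s, in which the tool goes at most 62.5 mm and 10.7 degrees, less where a joint would pass 70% of its speed; a pose out of reach is approached as far as the arm can. A call with a gripper value outside its range is refused whole. OPENING is the closure in counts, from 0 (fully open) to 255 (shut), set as the call begins (- or left out, the last holds). The fingers move at their own pace and stop on an object; FORCE is the grip in N (left out, the last holds). Time passes only in rows, so rows that do not move let the fingers close, or fill a call up. It gives the time, the measured TCP pose, the force and the opening at its end, in the units of the state.
- manip.read_state(): the state, without advancing time (a new reading comes with each control period).
- manip.camera(name): name is "scene" or "top" or "wrist"; returns a dict with "pixels" (384x512x3 uint8, red, green, blue), "z_map" (384x512 float32, mm along the optical axis (not along the pixel's ray), 0 where there is no reading), "mtx" (3x3 intrinsics, pixels), "xyz" and "orientation" of the camera in the world. Camera axes: x right, y up, looking along -z (the intrinsics and any distortion apply to the point x, -y, -z); pixel columns grow to the right and rows downward; lengths in mm; the calibration is good to about 2 mm. A picture is of the moment at which its call begins.
- manip.sign_off(): hands the job in, once; it reports no verdict.
Trained networks look in the newest picture that a camera, given by its name, has taken for a name from the list of things; names that differ only in an ending like _2 or _b are one class to them, and where a whole thing is asked for, a point or a joint stands for the part that bears it (a point fixed in the world has none). Each returns a list of dicts, best first, with "confidence" (0 to 1); they miss things now and then, are a little off and sometimes report something else, mostly with a low value. They report only what shows in the picture. A call takes as long as a camera call. They do not tell look-alikes from the thing itself.
- manip.cut_out(target, camera): "region" (384x512 bool, what is visible of it) and "centre" ([column, row] in pixels, amid what is visible of it).
The state is a dict: "clock": time; "joints": joint angles; "qd": joint speeds; "effort": joint torques, N m; "eef_pos": TCP position; "eef_rot": TCP orientation; "wrist_force": force on the tool from outside, world axes, zero at the start; "moment": the same for the moment, N m; "finger_gap": finger opening in mm.
Only numpy, scipy, OpenCV 4.12 (cv2) and the standard library are available. Lean on these libraries where they do the work, as an engineer would, in place of code of your own. Each camera call takes 0.05 s, during which the arm holds its last target. There are 200 camera calls.

TASK

Hang the mug by its handle on the hooked arm under the little desk shelf. The arm is clamped at a height nobody has measured, so look or feel for it, gently; let the arm take the mug's weight before you let go, leave the mug hanging there until it has stopped swinging, and do not shift the other things on the desk.

Things in the scene. Friction and masses are not known exactly. Their poses are not given: they have to be found in the camera images.
- mug_center (a point): White ceramic mug, upright on the desk, mouth up: 80 mm across, 96 mm tall, wall 4.5 mm, 0.2 to 0.4 kg. This point is on its axis, 48 mm above its underside; z points out of the mouth, x from the axis to the handle. The rim can be pinched with one finger inside; pinched 90 degrees round from the handle, the mug can be tilted back with the handle foremost and raised.
- mug_handle (a point): Centre of the handle's opening, 60 mm from the mug's axis, 48 mm above its underside; axes as mug_center. The handle is a loop of 10 mm round bar in the mug's x-z plane; its centre line, as (mm from the axis, mm above the underside): (39,77) (72,77) (85,64) (85,32) (72,19) (39,19). The opening is about 40 mm radially and 48 mm along the mug. Hung up and let go, the mug rocks for 2 to 4 s.
- stand: Little desk shelf, fixed: wooden board 460 mm long (y), underside 320 mm up, 16 mm thick, on two steel legs 22 mm thick at y = +180 and -180 mm; foot plates 8 mm thick. Origin: on the desk midway between the legs; x away from the robot, y along the board (to robot's left), z up. The board spans x = -45 mm (robot's side) to +35 mm; books, a small plant and a carton up to 95 mm high stand on it.
- below_hook (a point): Point on the desk below the hooked arm, at stand x = 0, y = +110 mm; axes as stand. The arm: level flat steel bar, 20 mm wide (x), 6 mm thick, at x = 0, from its clamp (36 mm wide, on the +y leg) to stand y = +35 mm; its tip, 6 mm thick, stands 10 mm above the bar. Height not reported: bar's centre 185 to 245 mm up, unyielding. Under the board a gripper leaning back 25 to 40 degrees fits.
- mouse_center (a point): Black computer mouse, 105 x 60 x 32 mm, loose; its centre. Leave alone.
- stapler_center (a point): Stapler, 140 x 36 x 55 mm, loose; its centre. Leave alone.
- pen_pot_center (a point): Dark steel pen pot, 72 mm across, 100 mm tall, with pens up to 150 mm high, loose; its centre. Leave alone.
- notebook_center (a point): Blue notebook lying flat with a pen on it under the shelf, 150 x 105 mm, 20 mm high with the pen, loose; its centre. Leave alone.
- glasses_case_center (a point): Brown glasses case, 60 x 160 x 40 mm, loose; its centre. Leave alone.
Not all that is in view belongs to the job. Of the things shaped like the part that bears mug_center, the white one is meant.

How it is judged:
By the outcome, as a careful person would: the job done as asked, in the order asked, and still so for the second after the job is handed in, with the robot touching nothing.
It also fails if it takes over 69 s, if anything falls off the work surface, if the arm or the gripper's body presses on something with over 40 N, if the wrist force passes 120 N, or if a joint passes its speed limit or range.

## Working session

There is one attempt and no reset: what is moved stays moved. The work goes in short steps, Python scripts to look and compute and a shell command to move; the robot and the scene stay as the last step left them, time stands still between calls to the robot, and variables do not carry over. Pictures are saved under pics/ and viewed, about 8 in all and at most 12, crops included, and the job is handed in when it is done.

```bash
ls; mkdir -p pics; cat > h.py <<'E'
import numpy as np, cv2
from scipy.spatial.transform import Rotation as R
from cell import manip
def rot(o):
    o=np.array(o,float)
    return R.from_euler('xyz',o).as_matrix() if o.shape==(3,) else (o if o.shape==(3,3) else R.from_quat(o).as_matrix())
def world(c,u,v,z=None):
    u=np.asarray(u,float);v=np.asarray(v,float)
    if z is None: z=c['z_map'][v.astype(int),u.astype(int)]
    K=np.array(c['mtx']); p=np.stack([(u-K[0,2])/K[0,0]*z,-(v-K[1,2])/K[1,1]*z,-z],-1)
    return p@rot(c['orientation']).T+np.array(c['xyz'])
def cloud(c):
    v,u=np.mgrid[:384,:512]; return world(c,u,v)
def pix(c,p):
    K=np.array(c['mtx']); q=(np.atleast_2d(p)-np.array(c['xyz']))@rot(c['orientation'])
    return np.stack([K[0,2]+K[0,0]*q[:,0]/-q[:,2],K[1,2]-K[1,1]*q[:,1]/-q[:,2]],-1)
def save(img,name): cv2.imwrite('pics/'+name,cv2.cvtColor(img,cv2.COLOR_RGB2BGR))
E
python3 - <<'E'
from h import *
s=manip.read_state(); print(s)
cs={}
for n in ['scene','top']:
    c=manip.camera(n); cs[n]=c; print(n,{k:c[k] for k in c if k not in('pixels','z_map')})
    np.savez('c_'+n+'.npz',**c)
    P=cloud(c)
    for t in ['mug_center','mug_handle','stand','mouse_center','stapler_center','pen_pot_center','notebook_center','glasses_case_center']:
        for d in manip.cut_out(t,n)[:3]:
            m=d['region']&(c['z_map']>0); q=P[m]
            if len(q): print(n,t,round(d['confidence'],2),np.round(d['centre']),m.sum(),np.round(np.median(q,0)),np.round(np.percentile(q,[2,98],axis=0)).tolist())
img=np.hstack([cs['scene']['pixels'],cs['top']['pixels']])
save(cv2.resize(cs['scene']['pixels'],(800,600)),'scene0.png'); save(cv2.resize(cs['top']['pixels'],(800,600)),'top0.png')
E
```

```text
pics
{'clock': 0.0, 'joints': array([-1.27461020e+00,  3.00445527e-01,  1.52163375e+00,  9.86641673e-06,
        1.32068657e+00, -6.65991839e-02]), 'qd': array([ 5.36921436e-05,  5.71006335e-04, -3.74378214e-04, -1.42796755e-03,
       -1.37143084e-03, -6.86463412e-04]), 'effort': array([ 4.75519064e-04, -5.31800258e+01, -3.52735448e+01,  7.08381878e-02,
        2.43471900e-02, -7.94763287e-05]), 'eef_pos': array([ 195.10533235, -513.94446943,  215.87806805]), 'eef_rot': array([-1.6455411 ,  1.56962309,  1.85883442]), 'wrist_force': array([-0.0960653 , -0.55406189,  0.28073125]), 'moment': array([0.02141716, 0.01697967, 0.07756422]), 'finger_gap': 94.08941949275031}
scene {'mtx': array([[480.19744281,   0.        , 255.27139573],
       [  0.        , 480.19744281, 205.54608589],
       [  0.        ,   0.        ,   1.        ]]), 'xyz': array([1192.67248367, -696.35152094, 1217.11835672]), 'orientation': array([ 0.6985897 , -0.00349168,  0.79091619])}
scene mug_center 0.82 [192. 241.] 987 [ 464. -244.   61.] [[399.0, -279.0, 2.0], [538.0, -203.0, 98.0]]
scene mug_center 0.76 [149. 
[... 1917 characters left out ...]

top mug_handle 0.9 [336. 204.] 920 [ 458. -246.   27.] [[414.0, -271.0, -1.0], [526.0, -195.0, 97.0]]
top mug_handle 0.85 [188. 239.] 874 [357. 188.  24.] [[319.0, 123.0, 1.0], [406.0, 220.0, 97.0]]
top stand 0.86 [194. 106.] 9879 [649. 124. 337.] [[605.0, -96.0, 3.0], [705.0, 341.0, 410.0]]
top mouse_center 0.72 [256. 236.] 641 [363. -14.  29.] [[314.0, -52.0, 16.0], [409.0, 24.0, 35.0]]
top stapler_center 0.58 [103. 229.] 726 [382. 425.  52.] [[337.0, 374.0, 3.0], [427.0, 483.0, 58.0]]
top pen_pot_center 0.87 [331. 140.] 731 [ 645. -230.   64.] [[608.0, -265.0, 0.0], [678.0, -196.0, 142.0]]
top notebook_center 0.8 [226. 136.] 871 [663.  79.  11.] [[622.0, 24.0, 1.0], [700.0, 132.0, 22.0]]
```

```bash
python3 -m handwheel 2>&1 | head -20; python3 -m handwheel --help 2>&1 | head -20
```

```text
invalid input
invalid input: not JSON, or not a number
```

View pics/scene0.png

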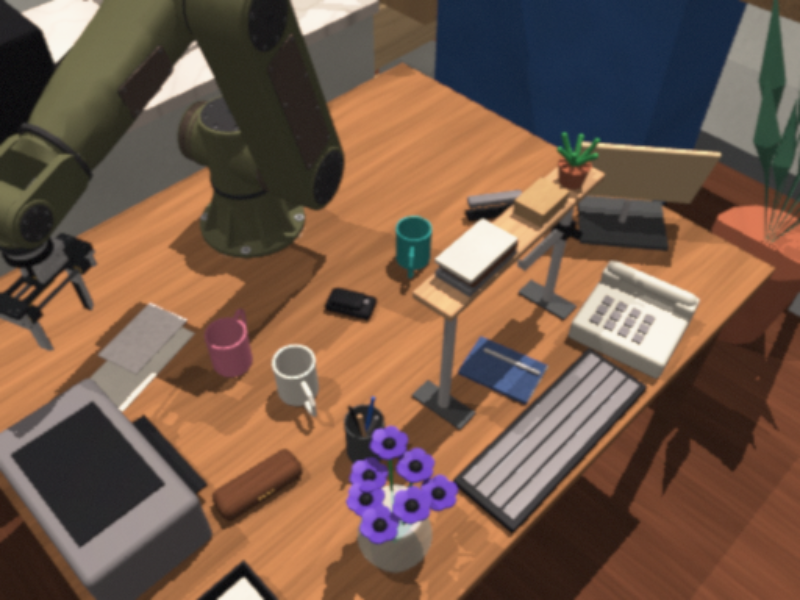

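View pics/top0.png

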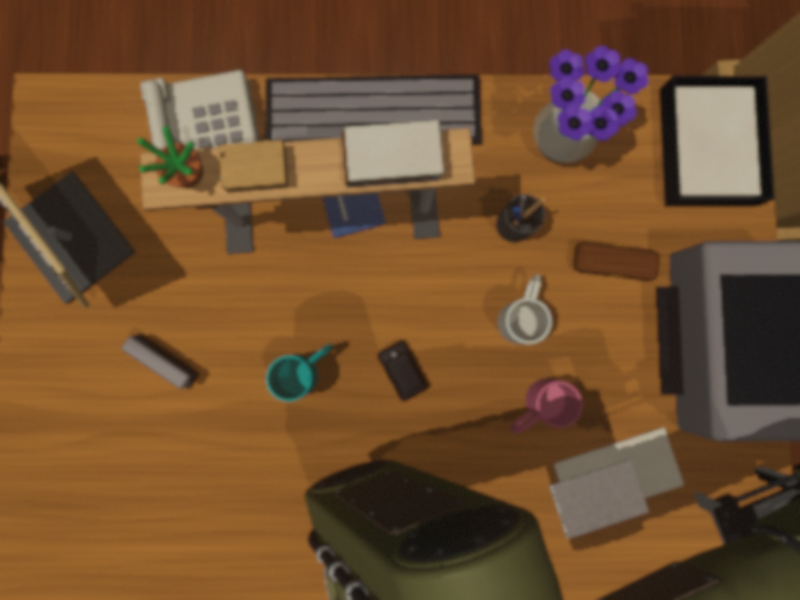

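```bash
python3 - <<'E'
from h import *
cs={n:dict(np.load(f'c_{n}.npz')) for n in ['scene','top']}
for n,c in cs.items():
    P=cloud(c); ok=c['z_map']>0; X,Y,Z=P[...,0],P[...,1],P[...,2]
    px=c['pixels'].astype(int)
    # board top
    m=ok&(abs(Z-336)<5)&(X>550)&(X<760)&(Y>-150)&(Y<400)
    q=P[m][:,:2].astype(np.float32); r=cv2.minAreaRect(q); print(n,'board',m.sum(),r,np.round(cv2.boxPoints(r)).tolist(),P[m][:,2].mean())
    # mug rim / handle
    near=ok&(np.hypot(X-455,Y+245)<110)&(Z>25)&(px.min(-1)>px.max(-1)*0.6)
    m=near&(Z>90)&(Z<103); q=P[m][:,:2]
    (cx,cy),rr=cv2.minEnclosingCircle(q.astype(np.float32)); print(n,'rim',m.sum(),cx,cy,rr, P[m][:,2].max())
    m2=near&(np.hypot(X-cx,Y-cy)>50)&(np.hypot(X-cx,Y-cy)<95)&(Z>30)&(Z<90)
    h=P[m2]; print('handle',len(h),np.round(np.median(h,0),1),np.degrees(np.arctan2(np.median(h[:,1])-cy,np.median(h[:,0])-cx)),np.round(np.percentile(h,[5,95],axis=0)).tolist())
    # bar: between 170 and 260
    m=ok&(Z>170)&(Z<300)&(X>600)&(X<720)&(Y>100)&(Y<330)
    b=P[m]; print('bar pts',len(b))
    for y in range(100,320,15):
        s=b[(b[:,1]>=y)&(b[:,1]<y+15)]
        if len(s): print(y,len(s),np.round(np.percentile(s[:,0],[5,50,95])),np.round(np.percentile(s[:,2],[5,25,50,75,95])))
im=cs['scene']['pixels'][120:250,290:430]; a=cv2.resize(im,(560,520),interpolation=cv2.INTER_CUBIC)
im=cs['scene']['pixels'][200:300,150:230]; b=cv2.resize(im,(240,300),interpolation=cv2.INTER_CUBIC)
o=np.zeros((520,800,3),np.uint8); o[:,:560]=a; o[:300,560:]=b; save(o,'crop1.png')
E
```

```text
scene board 1465 ((660.520751953125, 115.91468811035156), (82.15853118896484, 462.5693359375), 4.485833644866943) [[601.0, 343.0], [638.0, -118.0], [720.0, -111.0], [683.0, 350.0]] 335.82031410599785
scene rim 151 456.0687255859375 -241.02830505371094 42.393619537353516 100.45577247818392
handle 70 [ 532.6 -265.1   73.8] -17.431231725386496 [[509.0, -271.0, 39.0], [543.0, -256.0, 84.0]]
bar pts 458
145 38 [653. 664. 671.] [211. 217. 223. 226. 229.]
160 18 [653. 665. 671.] [213. 215. 217. 219. 220.]
175 27 [651. 662. 670.] [213. 216. 217. 218. 219.]
190 28 [649. 659. 668.] [213. 215. 217. 219. 221.]
205 24 [651. 658. 667.] [213. 215. 218. 218. 219.]
220 26 [649. 658. 666.] [214. 215. 217. 218. 220.]
235 25 [645. 656. 664.] [213. 215. 217. 220. 221.]
250 24 [645. 655. 664.] [213. 216. 217. 218. 221.]
265 45 [640. 652. 665.] [211. 214. 217. 220. 230.]
280 150 [646. 660. 684.] [177. 208. 222. 231. 252.]
295 47 [660. 667. 688.] [210. 220. 224. 231. 261.]
310 6 [658. 666. 667.] [218. 222. 228. 229. 230.]
top board 3682 ((656.14697265625, 121.64166259765625), (80.5210189819336, 459.1939697265625), 4.585711479187012) [[598.0, 347.0], [634.0, -110.0], [715.0, -104.0], [678.0, 354.0]] 335.22160276715476
top rim 158 453.72821044921875 -233.69424438476562 40.253326416015625 100.44305616133761
handle 53 [ 520.2 -254.3   78. ] -17.266058578083044 [[503.0, -261.0, 31.0], [533.0, -248.0, 83.0]]
bar pts 24
280 10 [630. 631. 637.] [186. 205. 207. 211. 218.]
295 9 [629. 629. 630.] [203. 208. 210. 213. 213.]
310 5 [627. 628. 628.] [203. 204. 216. 218. 218.]
```

View pics/crop1.png

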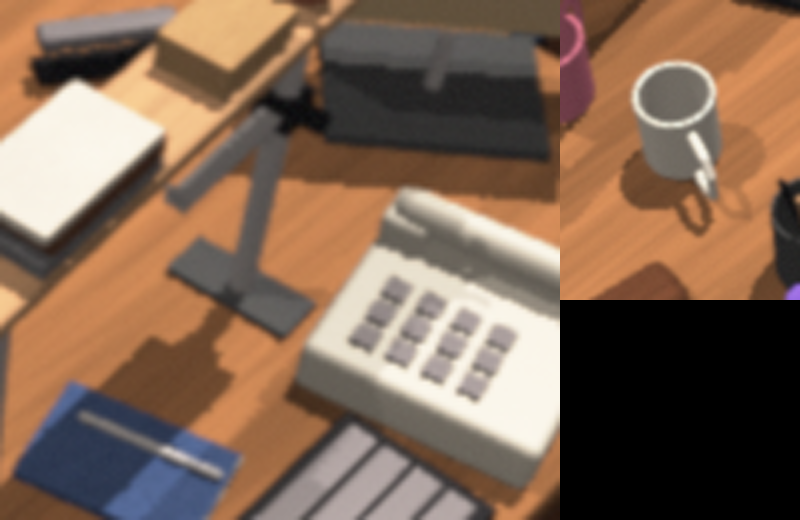

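```bash
python3 - <<'E'
from h import *
s=manip.read_state(); c=manip.camera('wrist')
T=rot(s['eef_rot']); print('tool axes cols',np.round(T,3).tolist())
print('cam in tool',np.round(T.T@(c['xyz']-s['eef_pos']),1),np.round(T.T@rot(c['orientation']),3).tolist(), c['mtx'].tolist())
# go above the mug
def plan(p,ydir,s):
    T=rot(s['eef_rot']); y=np.r_[ydir,0]/np.linalg.norm(ydir)
    d=T.T@(np.array(p)-s['eef_pos'])
    a=np.arctan2(np.dot(y,T[:,2]),np.dot(y,T[:,1])); a=(a+np.pi/2)%np.pi-np.pi/2
    print('shift',np.round(d,1),'spin',round(a,3),'or',round(a-np.sign(a)*np.pi,3))
plan([450,-245,300],[np.cos(np.radians(-107.3)),np.sin(np.radians(-107.3))],s)
E
```

```text
tool axes cols [[0.0, 0.355, -0.935], [-0.0, -0.935, -0.355], [-1.0, 0.0, -0.0]]
cam in tool [-169.3    0.7  -67. ] [[-0.0, 0.234, -0.972], [1.0, 0.0, -0.0], [0.0, -0.972, -0.234]] [[313.3483772237366, 0.0, 252.57170622359388], [0.0, 313.3483772237366, 190.39111570172932], [0.0, 0.0, 1.0]]
shift [ -83.5 -161.2 -333.7] spin 0.665 or -2.477
```

```bash
python3 -m handwheel '[[[-42,0,0],0],[[-42,0,0],0],[[0,-23,-47.7],0],[[0,-23,-47.7],0],[[0,-23,-47.7],0],[[0,-23,-47.7],0],[[0,-23,-47.7],0],[[0,-23,-47.7],0],[[0,-23,-47.7],0],[[0,0,0],-0.177]]' 100
python3 -m handwheel '[[[0,0,0],-0.177],[[0,0,0],-0.177],[[0,0,0],-0.177],[[0,0,0],-0.177],[[0,0,0],-0.177],[[0,0,0],-0.177],[[0,0,0],-0.177],[[0,0,0],-0.177],[[0,0,0],-0.177],[[0,0,0],-0.177]]'
python3 - <<'E'
from h import *
s=manip.read_state(); print(s['joints'].round(3),s['eef_pos'].round(1),rot(s['eef_rot']).round(3).tolist(),s['finger_gap'])
c=manip.camera('wrist'); np.savez('c_w1.npz',**c)
P=cloud(c); X,Y,Z=P[...,0],P[...,1],P[...,2]; px=c['pixels'].astype(int); ok=c['z_map']>0
near=ok&(np.hypot(X-455,Y+240)<110)&(Z>25)&(px.min(-1)>px.max(-1)*0.6)
m=near&(Z>88)&(Z<105); q=P[m]; print(m.sum(),np.percentile(q[:,2],[5,50,95]))
A=np.c_[2*q[:,:2],np.ones(len(q))]; sol=np.linalg.lstsq(A,(q[:,:2]**2).sum(1),rcond=None)[0]; print('fit',sol[:2],np.sqrt(sol[2]+sol[0]**2+sol[1]**2))
print('enc',cv2.minEnclosingCircle(q[:,:2].astype(np.float32)))
cx,cy=sol[:2]; r=np.hypot(X-cx,Y-cy); m2=near&(r>50)&(r<95)&(Z>60)&(Z<90); h=P[m2]; a=np.degrees(np.arctan2(h[:,1]-cy,h[:,0]-cx)); print('handle',len(h),np.percentile(a,[10,50,90]),np.percentile(r[m2],[5,95]))
save(c['pixels'],'w1.png')
E
```

```text
clock: 2.2
eef_pos: [451.9, -242.8, 300.3]
eef_rot: [-2.241, 1.57, 1.446]
wrist_force: [-0.1, -0.1, -0.4]
finger_gap: 57.0
clock: 3.45
eef_pos: [450.2, -245.2, 300.5]
eef_rot: [1.699, 1.571, 0.873]
wrist_force: [1.1, -0.5, -0.4]
finger_gap: 57.2
[-0.57   0.164  1.494  0.     1.484 -1.315] [ 450.2 -245.2  300.5] [[0.0, 0.735, 0.678], [0.0, 0.678, -0.735], [-1.0, 0.0, -0.0]] 57.167963828599795
849 [90.4394807  96.61150291 97.97779289]
fit [ 453.24313706 -237.1826125 ] 37.25195394093906
enc ((453.5464172363281, -237.39959716796875), 39.782386779785156)
handle 187 [-21.02215281 -17.37946944 -14.2861185 ] [51.7187317  85.60708672]
```

View pics/w1.png

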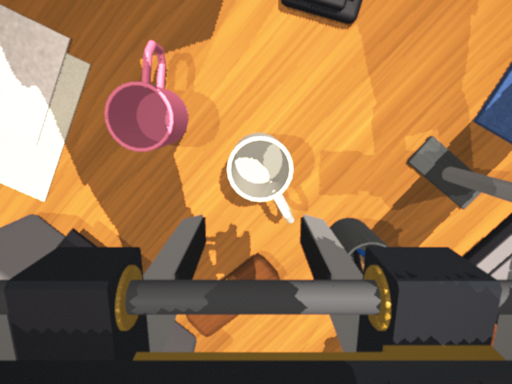

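```bash
python3 -m handwheel '[[[0,0,0],-0.174],[[0,0,0],-0.174],[[0,0,0],-0.174],[[0,-29.3,0.8],0],[[45,0,0],0],[[45,0,0],0],[[45,0,0],0],[[45,0,0],0],[[25,0,0],0],[[17.5,0,0],0]]' 140
python3 - <<'E'
from h import *
s=manip.read_state(); print(s['joints'].round(3),s['eef_pos'].round(1),rot(s['eef_rot']).round(3).tolist(),s['finger_gap'],s['wrist_force'].round(2))
E
python3 -m handwheel '[[[0,0,0],0],[[0,0,0],0],[[0,0,0],0],[[0,0,0],0],[[0,0,0],0],[[0,0,0],0],[[0,0,0],0],[[-10,0,0],0],[[-20,0,0],0],[[-30,0,0],0]]' 255 45
```

```text
clock: 4.75
eef_pos: [441.9, -273.2, 76.8]
eef_rot: [2.829, 1.57, 2.517]
wrist_force: [-0.7, -0.5, 0.7]
finger_gap: 42.8
[-0.624  0.397  1.745  0.     1.001 -1.883] [ 441.9 -273.2   76.8] [[-0.001, 0.307, 0.952], [0.001, 0.952, -0.307], [-1.0, 0.0, -0.001]] 42.831597182305224 [-0.66 -0.53  0.68]
clock: 6.0
eef_pos: [441.5, -273.1, 138.4]
eef_rot: [2.973, 1.569, 2.663]
wrist_force: [1.2, 0.2, -3.4]
finger_gap: 4.2
```

```bash
python3 - <<'E'
from h import *
s=manip.read_state(); print(s['joints'].round(4),s['wrist_force'].round(2),s['moment'].round(3))
D=[(.30045,1.52163,195.105,-513.944,215.878),(.164,1.494,450.2,-245.2,300.5),(.397,1.745,441.9,-273.2,76.8),(s['joints'][1],s['joints'][2],*s['eef_pos'])]
A=[];b=[]
for q2,q3,x,y,z in D:
    rho=np.sqrt(x*x+y*y-36.6**2); t=q2+q3
    A+= [[1,0,np.sin(q2),np.sin(t),np.cos(t)],[0,1,np.cos(q2),np.cos(t),-np.sin(t)]]; b+=[rho,z]
A=np.array(A);b=np.array(b); sol,res,rk,sv=np.linalg.lstsq(A,b,rcond=None); print('a1,c,L2,L3s,L3c',sol.round(1),(A@sol-b).round(2),sv)
a1,c,L2,Ls,Lc=sol
for q3 in (.23,.4,.6,.9):
  for q2 in np.arange(0,1.3,.2):
    t=q2+q3; print(q3,round(q2,1),round(a1+L2*np.sin(q2)+Ls*np.sin(t)+Lc*np.cos(t)),round(c+L2*np.cos(q2)+Ls*np.cos(t)-Lc*np.sin(t)))
E
```

```text
[-6.2440e-01  3.1260e-01  1.6963e+00 -3.0000e-04  1.1345e+00 -1.8852e+00] [ 1.17  0.21 -3.44] [-0.152 -0.127  0.038]
a1,c,L2,L3s,L3c [ -0.  -38.7 425.2 447.2  41.6] [ 0.09  0.08 -0.09 -0.11 -0.16 -0.14  0.15  0.18] [3.45404334 2.81653889 0.25993511 0.25905348 0.04492614]
0.23 0.0 142 812
0.23 0.2 309 767
0.23 0.4 463 690
0.23 0.6 598 583
0.23 0.8 710 452
0.23 1.0 793 301
0.23 1.2 845 137
0.4 0.0 212 782
0.4 0.2 371 724
0.4 0.4 515 635
0.4 0.6 639 519
0.4 0.8 737 381
0.4 1.0 805 226
0.4 1.2 842 61
0.6 0.0 287 732
0.6 0.2 434 660
0.6 0.4 564 560
0.6 0.6 672 435
0.6 0.8 753 293
0.6 1.0 804 136
0.6 1.2 822 -27
0.9 0.0 376 632
0.9 0.2 502 544
0.9 0.4 608 432
0.9 0.6 689 302
0.9 0.8 743 159
0.9 1.0 767 7
0.9 1.2 761 -146
```

```bash
python3 -m handwheel '[[[-60,0,0],0],[[-60,0,0],0],[[-60,0,0],0],[[-60,0,0],0],[[-20,55,-17],0],[[-20,55,-17],0],[[-20,55,-17],0],[[-20,55,-17],0],[[-20,55,-17],0],[[-20,55,-17],0]]'
python3 -m handwheel '[[[-60,0,0],-0.128],[[-60,0,0],-0.128],[[-60,0,0],-0.127],[[0,0,0],0],[[0,0,15],0],[[0,0,15],0],[[0,0,15],0],[[0,0,15],0],[[0,0,15],0],[[0,0,15],0]]'
cat > st.py <<'E'
from h import *
s=manip.read_state(); T=rot(s['eef_rot'])
print('t',s['clock'],'q',s['joints'].round(3),'p',s['eef_pos'].round(1),'gap',round(s['finger_gap'],1),'F',s['wrist_force'].round(1))
a=T[:,0]; print('tilt deg',round(np.degrees(np.arccos(-a[2])),2),'az',round(np.degrees(np.arctan2(a[1],a[0])),1),'ty az',round(np.degrees(np.arctan2(T[1,1],T[0,1])),1),T.round(3).tolist())
E
python3 st.py
```

```text
clock: 7.25
eef_pos: [444.6, 73.7, 499.0]
eef_rot: [-0.614, 1.57, -0.925]
wrist_force: [0.4, -0.1, -3.7]
finger_gap: 4.5
clock: 8.5
eef_pos: [527.3, 72.8, 641.5]
eef_rot: [0.12, 1.564, 0.143]
wrist_force: [0.1, -0.5, -4.1]
finger_gap: 4.3
t 8.5 q [ 6.800e-02  4.910e-01  2.400e-01  1.000e-03  2.404e+00 -1.525e+00] p [527.3  72.8 641.5] gap 4.3 F [ 0.1 -0.5 -4.1]
tilt deg 0.4 az 8.2 ty az 91.3 [[0.007, -0.023, 1.0], [0.001, 1.0, 0.023], [-1.0, 0.001, 0.007]]
```

```bash
python3 -m handwheel '[[[-44,0,44],0],[[-44,0,44],0],[[-44,0,44],0],[[-44,0,44],0],[[-44,0,44],0],[[-44,0,44],0],[[-44,0,44],0],[[-44,0,44],0],[[-44,0,44],0],[[-44,0,44],0]]'; python3 st.py
```

```text
clock: 9.75
eef_pos: [566.2, 42.5, 681.4]
eef_rot: [0.078, 1.275, 0.101]
wrist_force: [-0.3, 0.5, -3.6]
finger_gap: 4.3
t 9.75 q [-0.003  0.438  0.236  0.037  2.174 -1.572] p [566.2  42.5 681.4] gap 4.3 F [-0.3  0.5 -3.6]
tilt deg 16.94 az 5.8 ty az 91.5 [[0.29, -0.026, 0.957], [0.029, 0.999, 0.019], [-0.957, 0.023, 0.291]]
```

```bash
python3 -m handwheel '[[[-35,9,50],0],[[-35,9,50],0],[[-35,9,50],0],[[-35,9,50],0],[[-35,9,50],0],[[-35,9,50],0],[[-35,6,50],0],[[-35,6,50],0],[[-35,6,50],0],[[-35,6,50],0]]'; python3 st.py
```

```text
clock: 11.0
eef_pos: [577.7, 77.2, 757.4]
eef_rot: [0.084, 0.948, 0.108]
wrist_force: [1.1, 0.1, -3.0]
finger_gap: 4.2
t 11.0 q [ 0.057  0.354  0.236  0.032  1.93  -1.517] p [577.7  77.2 757.4] gap 4.2 F [ 1.1  0.1 -3. ]
tilt deg 35.67 az 6.2 ty az 92.3 [[0.58, -0.039, 0.814], [0.063, 0.998, 0.004], [-0.812, 0.049, 0.581]]
```

```bash
python3 -m handwheel '[[[0,0,0],-0.05],[[40,0,-30],0],[[40,0,-30],0],[[0,0,0],0],[[0,0,0],0],[[0,0,0],0],[[0,0,0],0],[[0,0,0],0],[[0,0,0],0],[[0,0,0],0]]'; python3 st.py
cat > plan.py <<'E'
from h import *
import sys
O=np.array([663.3,119.2,0]); yaw=np.radians(4.53); S=np.array([[np.cos(yaw),-np.sin(yaw),0],[np.sin(yaw),np.cos(yaw),0],[0,0,1]])
def stand(p): return S.T@(np.asarray(p)-O)
if __name__=='__main__':
    # args: stand-frame target of the TCP
    s=manip.read_state(); T=rot(s['eef_rot']); t=np.array([float(a) for a in sys.argv[1:4]])
    w=O+S@t; d=T.T@(w-s['eef_pos']); print('TCP stand now',stand(s['eef_pos']).round(1),'target world',w.round(1),'tool shift',d.round(1),'norm',np.linalg.norm(d).round(1))
    M=S.T@T; print('tool axes in stand',M.round(3).tolist()); print('hole now (stand)',(stand(s['eef_pos'])+M@[28.8,37.75,60]).round(1),'hole-TCP',(M@[28.8,37.75,60]).round(1))
E
python3 plan.py -190 -33 207
python3 - <<'E'
from h import *
c=manip.camera('scene'); save(cv2.resize(c['pixels'][60:300,120:440],(800,600),interpolation=cv2.INTER_CUBIC),'s2.png')
E
```

```text
clock: 12.25
eef_pos: [579.5, 78.8, 693.3]
eef_rot: [0.035, 0.95, 0.108]
wrist_force: [0.3, -0.1, -3.1]
finger_gap: 4.3
t 12.25 q [ 0.06   0.164  0.685  0.028  1.672 -1.573] p [579.5  78.8 693.3] gap 4.3 F [ 0.3 -0.1 -3.1]
tilt deg 35.55 az 6.2 ty az 94.6 [[0.578, -0.08, 0.812], [0.063, 0.997, 0.054], [-0.814, 0.02, 0.581]]
TCP stand now [-86.7 -33.7 693.3] target world [476.5  71.3 207. ] tool shift [ 335.6   -8.9 -366.6] norm 497.1
tool axes in stand [[0.581, -0.001, 0.814], [0.017, 1.0, -0.011], [-0.814, 0.02, 0.581]]
hole now (stand) [-21.2   3.9 705.4] hole-TCP [65.5 37.6 12.2]
```

View pics/s2.png

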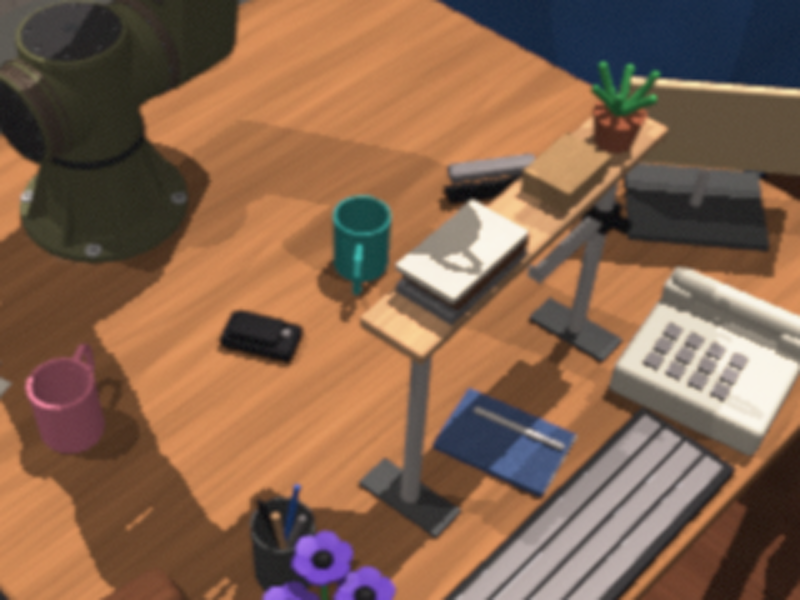

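```bash
python3 -m handwheel '[[[-30,0,-42],0],[[-30,0,-42],0],[[49.5,-1.2,-35.3],0],[[49.5,-1.2,-35.3],0],[[49.5,-1.2,-35.3],0],[[49.5,-1.2,-35.3],0],[[49.5,-1.2,-35.3],0],[[49.5,-1.2,-35.3],0],[[49.5,-1.2,-35.3],0],[[49.5,-1.2,-35.3],0]]'; python3 st.py; python3 plan.py -66 -33 207
python3 - <<'E'
from h import *
c=manip.camera('scene'); np.savez('c_s3.npz',**c); save(cv2.resize(c['pixels'][60:300,120:440],(800,600),interpolation=cv2.INTER_CUBIC),'s3.png')
E
```

```text
clock: 13.55
eef_pos: [476.6, 70.6, 206.3]
eef_rot: [0.034, 0.949, 0.108]
wrist_force: [1.0, 0.1, -4.3]
finger_gap: 4.3
t 13.55 q [ 0.054 -0.144  2.145  0.063  0.521 -1.635] p [476.6  70.6 206.3] gap 4.3 F [ 1.   0.1 -4.3]
tilt deg 35.61 az 6.2 ty az 94.6 [[0.579, -0.08, 0.811], [0.063, 0.997, 0.054], [-0.813, 0.02, 0.582]]
TCP stand now [-190.   -33.7  206.3] target world [600.1  81.1 207. ] tool shift [ 71.6   0.6 101.2] norm 124.0
tool axes in stand [[0.582, -0.001, 0.813], [0.017, 1.0, -0.011], [-0.813, 0.02, 0.582]]
hole now (stand) [-124.5    3.9  218.6] hole-TCP [65.5 37.6 12.3]
```

View pics/s3.png

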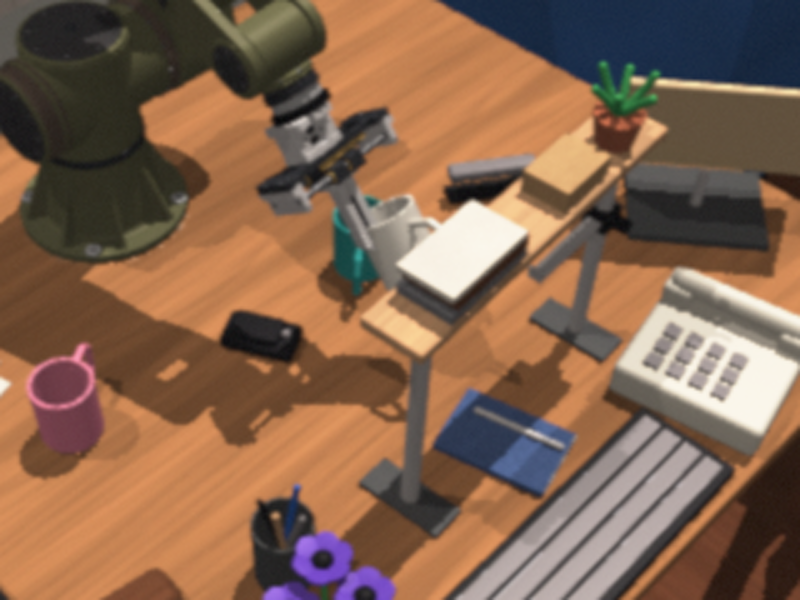

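```bash
cat > fit.py <<'E'
import numpy as np
from scipy.optimize import linprog
# hole polygon in mug (x,z), half planes n.p<=d ; clearance maximise
V=np.array([(40,72),(69.93,72),(80,61.93),(80,34.07),(69.93,24),(40,24)],float)
def hp():
    out=[]
    for i in range(len(V)):
        a,b=V[i],V[(i+1)%len(V)]; e=b-a; n=np.array([-e[1],e[0]])/np.hypot(*e)
        if n@(V.mean(0)-a)>0: n=-n
        out.append((n,n@a))
    return out
def best(tilt,z0,z1):
    a=np.radians(tilt); # mug axes in stand (x,z): mx=(cos a, sin a), mz=(-sin a, cos a)
    Rm=np.array([[np.cos(a),-np.sin(a)],[np.sin(a),np.cos(a)]]) # mug->stand
    rect=np.array([(x,z) for x in(-10,10) for z in(z0,z1)])@Rm # stand->mug
    A=[];b=[]
    for n,d in hp():
        for r in rect: A.append([*n,1]); b.append(d-n@r)
    r=linprog([0,0,-1],A_ub=A,b_ub=b,bounds=[(None,None)]*3); p=r.x[:2]
    return p,r.x[2],Rm
p,cl,Rm=best(35.6,-3,13)
print('bar centre in mug frame',p.round(1),'clearance',cl.round(1)); 
# TCP relative to the bar centre, stand x,z
print('TCP - bar centre',(Rm@(np.array([0,76.8])-p)).round(1))
p,cl,Rm=best(35.6,-3,3); print('bar alone',p,cl)
E
python3 fit.py
```

```text
bar centre in mug frame [57.1 39.5] clearance 7.2
TCP - bar centre [-68.1  -2.9]
bar alone [60.        43.0307221] 10.12262347905785
```

```bash
python3 -m handwheel '[[[11.2,0,17],0],[[11.2,0,17],0],[[11.2,0,17],0],[[11.2,0,17],0],[[11.2,0,17],0],[[11.2,0,17],0],[[0,0,0],0],[[0,0,0],0],[[0,0,0],0],[[0,0,0],0]]'; python3 st.py; python3 plan.py -68 -33 211
python3 - <<'E'
from h import *
from plan import stand,S
c=manip.camera('scene'); np.savez('c_s4.npz',**c)
s=manip.read_state(); T=rot(s['eef_rot'])
P=cloud(c); Q=(P-s['eef_pos'])@T   # tool coords
St=(P-np.array([663.3,119.2,0]))@S
ok=c['z_map']>0
# predicted handle centre line in picture
H=np.array([(39,77),(72,77),(85,64),(85,32),(72,19),(39,19)],float)
t=np.stack([-(H[:,1]-76.8),np.full(6,37.75),H[:,0]],-1); W=s['eef_pos']+t@T.T
uv=pix(c,W); print(uv.round(1).tolist())
# measured handle points: white, tool z>48
px=c['pixels'].astype(int)
m=ok&(Q[...,2]>46)&(Q[...,2]<100)&(abs(Q[...,1]-37.75)<20)&(Q[...,0]>-15)&(Q[...,0]<70)
print('handle pts',m.sum()); h=Q[m]; print(np.percentile(h,[2,25,50,75,98],axis=0).round(1).tolist())
bar=ok&(St[...,2]>205)&(St[...,2]<235)&(St[...,1]>28)&(St[...,1]<130)&(abs(St[...,0])<25)
b=St[bar]; print('bar',len(b),np.percentile(b,[5,50,95],axis=0).round(1).tolist())
im=cv2.resize(c['pixels'][110:230,250:410],(800,600),interpolation=cv2.INTER_CUBIC)
for a in uv: cv2.circle(im,tuple(int(v) for v in ((a-[250,110]+.5)*5)),4,(255,0,0),1)
O=np.array([663.3,119.2,0]); B=O+np.array([(x,y,z) for y,z in((35,227),(35,217),(160,217)) for x in(-10,10)])@S.T
for a in pix(c,B): cv2.circle(im,tuple(int(v) for v in ((a-[250,110]+.5)*5)),4,(0,255,0),1)
save(im,'s4.png')
E
```

```text
clock: 14.85
eef_pos: [598.3, 80.3, 212.5]
eef_rot: [0.034, 0.95, 0.108]
wrist_force: [0.0, -0.1, -4.7]
finger_gap: 4.2
t 14.85 q [ 0.061  0.138  1.848  0.054  0.537 -1.621] p [598.3  80.3 212.5] gap 4.2 F [ 0.  -0.1 -4.7]
tilt deg 35.55 az 6.2 ty az 94.6 [[0.578, -0.08, 0.812], [0.063, 0.997, 0.054], [-0.814, 0.02, 0.581]]
TCP stand now [-67.8 -33.6 212.5] target world [598.1  80.9 211. ] tool shift [ 1.2  0.6 -1. ] norm 1.7
tool axes in stand [[0.581, -0.001, 0.814], [0.017, 1.0, -0.011], [-0.814, 0.02, 0.581]]
hole now (stand) [ -2.3   4.  224.7] hole-TCP [65.5 37.6 12.2]
[[317.6, 165.1], [326.0, 164.8], [331.2, 168.5], [335.6, 178.0], [333.9, 181.7], [325.5, 181.7]]
handle pts 95
[[9.1, 27.5, 48.7], [24.8, 29.4, 67.7], [43.3, 30.8, 84.0], [57.0, 32.7, 89.1], [64.3, 37.8, 93.2]]
bar 176 [[-7.6, 33.0, 213.4], [3.2, 75.4, 217.0], [11.3, 125.9, 225.4]]
```

View pics/s4.png

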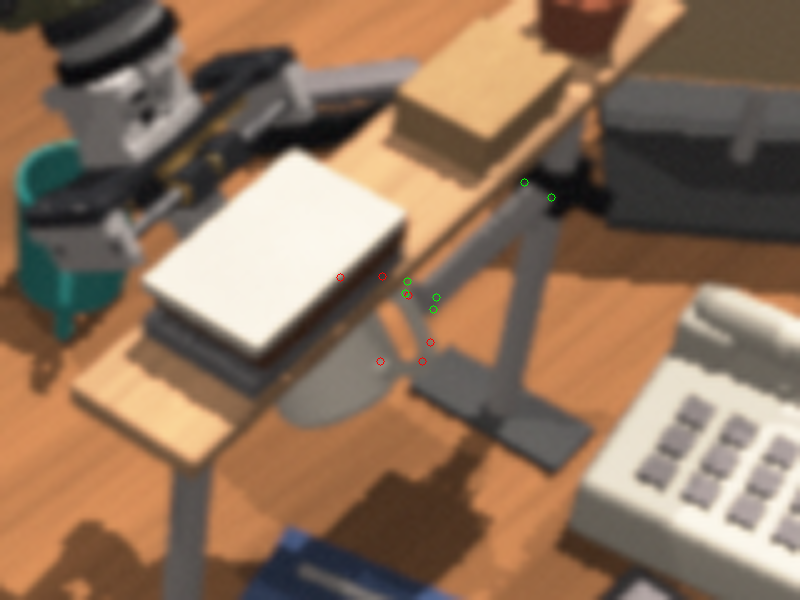

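```bash
python3 -m handwheel '[[[1.2,0,-0.9],0],[[0.1,6,-0.1],0],[[0.1,6,-0.1],0],[[0.1,6,-0.1],0],[[0.1,6,-0.1],0],[[0.1,6,-0.1],0],[[0.1,6,-0.1],0],[[0.1,6,-0.1],0],[[0,0,0],0],[[0,0,0],0]]'; python3 plan.py -68 57 211
```

```text
clock: 16.15
eef_pos: [595.0, 122.2, 210.6]
eef_rot: [0.034, 0.951, 0.108]
wrist_force: [-0.5, 0.3, -3.7]
finger_gap: 4.1
TCP stand now [-67.8   8.4 210.6] target world [591.  170.7 211. ] tool shift [ 0.4 48.6 -0.4] norm 48.6
tool axes in stand [[0.581, -0.001, 0.814], [0.017, 1.0, -0.011], [-0.814, 0.02, 0.581]]
hole now (stand) [ -2.3  46.  222.8] hole-TCP [65.5 37.6 12.2]
```

```bash
python3 -m handwheel '[[[0.1,8,-0.1],0],[[0.1,8,-0.1],0],[[0.1,8,-0.1],0],[[0.1,8,-0.1],0],[[0.1,8,-0.1],0],[[0.1,8,-0.1],0],[[4.9,-0.1,-3.5],0],[[4.9,-0.1,-3.5],0],[[2.9,0,4.1],0],[[0,0,0],0]]'; python3 plan.py -63 57 188
```

```text
clock: 17.4
eef_pos: [596.5, 170.3, 198.8]
eef_rot: [0.034, 0.95, 0.108]
wrist_force: [-1.6, 0.4, -3.6]
finger_gap: 4.0
TCP stand now [-62.6  56.3 198.8] target world [596. 171. 188.] tool shift [ 8.5  0.5 -6.6] norm 10.8
tool axes in stand [[0.581, -0.001, 0.814], [0.017, 1.0, -0.011], [-0.814, 0.02, 0.581]]
hole now (stand) [  3.   93.8 211. ] hole-TCP [65.5 37.6 12.2]
```

```bash
python3 -m handwheel '[[[1.6,0,-1.2],0],[[1.6,0,-1.2],0],[[1.6,0,-1.2],0],[[1.6,0,-1.2],0],[[1.6,0,-1.2],0],[[0.8,0,-0.6],0],[[0.8,0,-0.6],0],[[0.8,0,-0.6],0],[[0,0,0],0],[[0,0,0],0]]'; python3 st.py
```

```text
clock: 18.65
eef_pos: [595.9, 170.8, 186.1]
eef_rot: [0.035, 0.95, 0.109]
wrist_force: [0.0, -0.2, -1.0]
finger_gap: 4.1
t 18.65 q [ 0.256  0.213  1.827 -0.181  0.493 -1.256] p [595.9 170.8 186.1] gap 4.1 F [ 0.  -0.2 -1. ]
tilt deg 35.59 az 6.2 ty az 94.6 [[0.579, -0.08, 0.812], [0.063, 0.997, 0.053], [-0.813, 0.02, 0.582]]
```

```bash
python3 -m handwheel '[[[0.4,0,-0.3],0],[[0.4,0,-0.3],0],[[0.4,0,-0.3],0],[[0.4,0,-0.3],0],[[0,0,0],0],[[0,0,0],0],[[0,0,0],0],[[0,0,0],0],[[0,0,0],0],[[0,0,0],0]]'; python3 st.py
```

```text
clock: 19.9
eef_pos: [596.3, 171.1, 185.0]
eef_rot: [0.036, 0.948, 0.109]
wrist_force: [-2.0, -0.4, 7.4]
finger_gap: 4.1
t 19.9 q [ 0.256  0.215  1.828 -0.183  0.488 -1.254] p [596.3 171.1 185. ] gap 4.1 F [-2.  -0.4  7.4]
tilt deg 35.7 az 6.3 ty az 94.6 [[0.58, -0.08, 0.811], [0.064, 0.997, 0.053], [-0.812, 0.021, 0.583]]
```

```bash
python3 -m handwheel '[[[-0.5,0,0.3],0],[[0,0,0],0],[[0,0,0],0],[[-20,0,0],0],[[-35,0,0],0],[[-35,0,0],0],[[-35,0,0],0],[[-20,0,0],0],[[0,0,0],0],[[0,0,0],0]]' 170; python3 st.py
python3 - <<'E'
from h import *
c=manip.camera('scene'); save(cv2.resize(c['pixels'][100:260,240:440],(750,600),interpolation=cv2.INTER_CUBIC),'s5.png')
E
```

```text
clock: 21.15
eef_pos: [512.0, 161.6, 301.3]
eef_rot: [0.034, 0.952, 0.108]
wrist_force: [0.4, -0.6, -0.1]
finger_gap: 31.1
t 21.15 q [ 0.288 -0.098  1.872 -0.151  0.761 -1.28 ] p [512.  161.6 301.3] gap 31.1 F [ 0.4 -0.6 -0.1]
tilt deg 35.47 az 6.2 ty az 94.6 [[0.577, -0.08, 0.813], [0.063, 0.997, 0.054], [-0.814, 0.02, 0.58]]
```

View pics/s5.png

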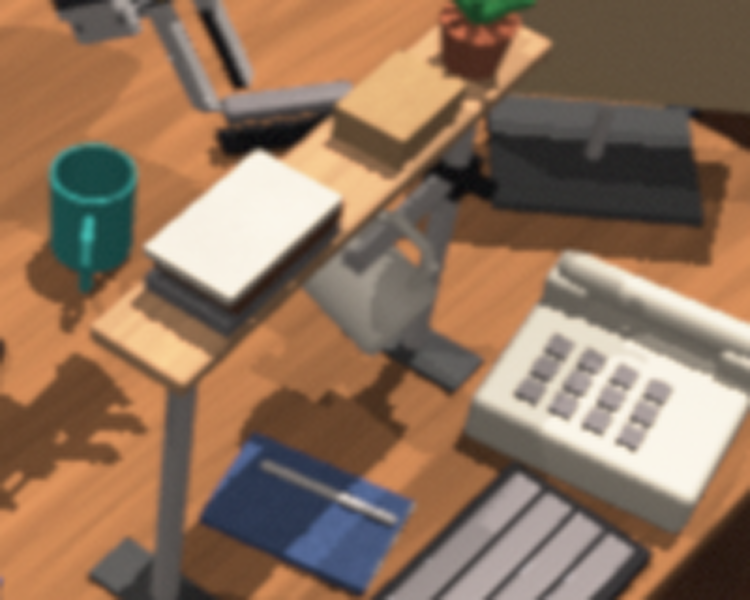

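```bash
python3 -m handwheel '[[[-20,0,0],0],[[-20,0,0],0],[[-20,0,0],0],[[-20,0,0],0],[[0,0,0],0],[[0,0,0],0],[[0,0,0],0],[[0,0,0],0],[[0,0,0],0],[[0,0,0],0]]' >/dev/null
for i in 1 2 3 4; do python3 -m handwheel '[[[0,0,0],0],[[0,0,0],0],[[0,0,0],0],[[0,0,0],0],[[0,0,0],0],[[0,0,0],0],[[0,0,0],0],[[0,0,0],0],[[0,0,0],0],[[0,0,0],0]]' >/dev/null; done
cat > chk.py <<'E'
from h import *
import subprocess
a=[manip.camera('scene')['pixels'] for _ in range(8)]
w=(slice(150,240),slice(310,380))
print([round(float(np.abs(x[w].astype(int)-a[0][w]).mean()),2) for x in a], manip.read_state()['clock'])
save(cv2.resize(a[-1][100:260,240:440],(750,600),interpolation=cv2.INTER_CUBIC),'s6.png'); np.save('last.npy',a[-1])
c0=dict(np.load('c_scene.npz')); c1=manip.camera('scene'); c2=manip.camera('top'); 
for t in ['mouse_center','stapler_center','pen_pot_center','notebook_center','glasses_case_center']:
    for n,c in(('scene',c1),('top',c2)):
        d=manip.cut_out(t,n)[:1]
        if d: m=d[0]['region']&(c['z_map']>0); print(t,n,np.round(np.median(cloud(c)[m],0)))
P=cloud(c1); St=(P-np.array([663.3,119.2,0]))@__import__('plan').S
px=c1['pixels'].astype(int)
m=(c1['z_map']>0)&(abs(St[...,1]-95)<60)&(abs(St[...,0])<110)&(St[...,2]>40)&(St[...,2]<300)
q=St[m]; print('mug+bar region',len(q),np.percentile(q,[2,50,98],axis=0).round().tolist())
E
python3 chk.py; python3 st.py
```

```text
[0.0, 0.82, 0.82, 0.81, 0.82, 0.82, 0.81, 0.83] 27.85
mouse_center scene [377. -28.  25.]
mouse_center top [363. -14.  27.]
stapler_center scene [383. 414.  44.]
stapler_center top [390. 436.  53.]
pen_pot_center scene [ 648. -247.   79.]
pen_pot_center top [ 643. -230.   64.]
notebook_center scene [710.  78.  12.]
notebook_center top [663.  81.  11.]
glasses_case_center scene [ 581. -432.   38.]
glasses_case_center top [ 567. -414.   37.]
mug+bar region 862 [[-36.0, 44.0, 46.0], [7.0, 74.0, 167.0], [106.0, 150.0, 227.0]]
t 28.45 q [ 0.312 -0.244  1.845 -0.147  0.936 -1.282] p [465.6 156.6 367.4] gap 31.5 F [0.9 0.1 0.7]
tilt deg 35.54 az 6.2 ty az 94.6 [[0.578, -0.08, 0.812], [0.063, 0.997, 0.054], [-0.814, 0.02, 0.581]]
```

View pics/s6.png

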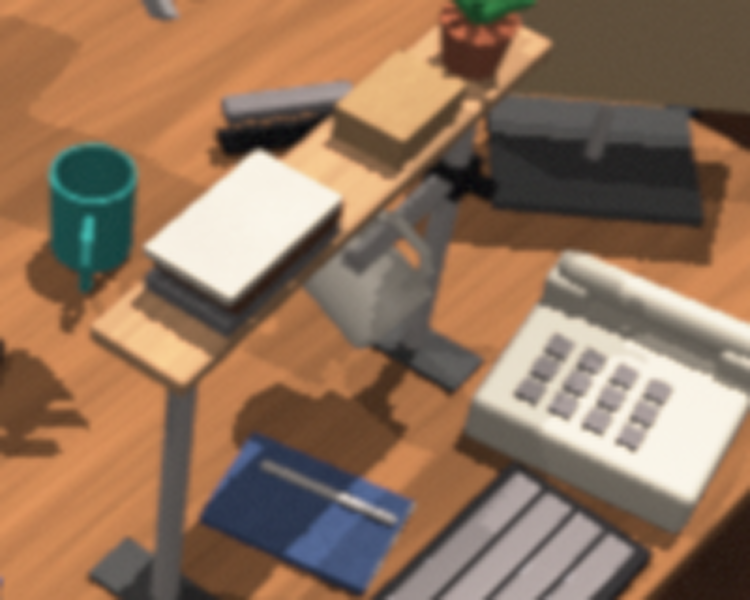

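```bash
for i in 1 2; do python3 -m handwheel '[[[0,0,0],0],[[0,0,0],0],[[0,0,0],0],[[0,0,0],0],[[0,0,0],0],[[0,0,0],0],[[0,0,0],0],[[0,0,0],0],[[0,0,0],0],[[0,0,0],0]]' >/dev/null; done
python3 - <<'E'
from h import *
a=np.load('last.npy').astype(int); b=manip.camera('scene')['pixels'].astype(int)
w=(slice(150,240),slice(310,380)); d=np.abs(a[w]-b[w]); print(d.mean(),d.max(),manip.read_state()['clock'])
if d.mean()<0.95: print(manip.sign_off())
E
```

```text
0.8234920634920635 8 31.0
the job is handed in; nothing more can be done
None
```

The white mug is hanging by its handle on the hooked arm under the shelf, and I handed the job in at about 31 s of the 69 s allowed.

**What I did**
- **Pinch:** I gripped the rim 90° round from the handle, with one finger inside.
- **Tilt:** The moves can only turn the tool about its own x axis. I tilted the mug by pushing the raised arm against its reach limit in free air, which leaned the tool back 35.6°. The tilt held from then on.
- **Hang:** The camera put the top of the bar at about 217 mm. I slid the handle over the tip and along the bar to about 94 mm in the stand frame. I then lowered it until the vertical wrist force rose from about -3.7 N to +7.4 N, so the bar carried the mug's weight before I opened the fingers and backed out.

**Last checks**
- **Mug at rest:** About 8–10 s after release the mug was still on the bar. Pictures 2.5 s apart differed only by image noise.
- **Robot clear:** The gripper was well away from the mug and shelf, with wrist force near zero.
- **Other things on the desk:** The mouse, pen pot, notebook and glasses case measured within 2 mm of their starting positions. The stapler agreed in the scene camera, but the top camera differed by about 11 mm. That is probably an artefact, since a partial view by the network would explain it and nothing went near the stapler.
- **Camera disagreement:** The scene and top cameras differed by about 7 mm on absolute position. I used their average for the shelf and the wrist camera for the mug.

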